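Sort the inspected parts into their trays, the two cans by weight

TASK

Sort the four parts from the large white incoming tray into the coloured trays, each standing upright on the floor of its tray: the black heat sink into the blue tray, the round silver connector into the green tray, and of the two identical gold cans the heavy, filled one into the yellow tray and the light, empty one into the red tray (feel the weight as you lift). Leave the amber vial standing where it is.

Things in the scene. Friction and masses are not known exactly. Their poses are not given: they have to be found in the camera images.
- can_a_mid (a point): one of two gold-plated rectangular relay cans that look exactly alike: 40 mm (its x) by 34 mm (its y) by 56 mm tall (its z, up), four short pins standing 6 mm above the lid. This point is its centre, 28 mm above its underside. Of the two, one is filled (about 480 g) and the other empty (about 110 g), each give or take a tenth; which is which is found only by its weight when lifted.
- can_b_mid (a point): one of two gold-plated rectangular relay cans that look exactly alike: 40 mm (its x) by 34 mm (its y) by 56 mm tall (its z, up), four short pins standing 6 mm above the lid. This point is its centre, 28 mm above its underside. Of the two, one is filled (about 480 g) and the other empty (about 110 g), each give or take a tenth; which is which is found only by its weight when lifted.
- heatsink_mid (a point): black finned heat sink, a 40 by 40 mm square, 36 mm tall, 90 g, fins upward and running along its x. This point is its centre, 18 mm above its underside; z up.
- connector_mid (a point): round silver connector: shell 36 mm across on a foot flange 40 mm across and 8 mm high, 42 mm tall, 100 g, black face with six gold pins (3 mm) on top. This point is its centre on its axis, 21 mm above its underside; z up.
- tray_yellow: yellow plastic sorting tray, fixed to the bench: square, 110 mm outside, walls 3 mm thick and 12 mm high over all, inner floor 104 mm square and 3 mm above the origin. Origin at the centre of its underside, z up, x and y along its sides. For the filled (heavy) can.
- tray_red: red plastic sorting tray, fixed to the bench: square, 110 mm outside, walls 3 mm thick and 12 mm high over all, inner floor 104 mm square and 3 mm above the origin. Origin at the centre of its underside, z up, x and y along its sides. For the empty (light) can.
- tray_blue: blue plastic sorting tray, fixed to the bench: square, 110 mm outside, walls 3 mm thick and 12 mm high over all, inner floor 104 mm square and 3 mm above the origin. Origin at the centre of its underside, z up, x and y along its sides. For the heat sink.
- tray_green: green plastic sorting tray, fixed to the bench: square, 110 mm outside, walls 3 mm thick and 12 mm high over all, inner floor 104 mm square and 3 mm above the origin. Origin at the centre of its underside, z up, x and y along its sides. For the connector.
- vial_mid (a point): bystander, not to be knocked over or moved: small amber glass vial with a white cap, 28 mm across and 45 mm tall, 40 g, standing loose among the parts. This point is its centre on its axis, 22.5 mm above its underside; z up.
- incoming: large white tray fixed to the bench, 260 (x) by 340 mm (y), floor 3 mm and rim 8 mm above the bench. Origin: centre of its underside. The parts start upright in it, turned within 0.5 rad of the bench's x axis, with the vial and an orange loupe (34 mm wide, 30 mm tall), centres 80 mm or more apart. A loose white bottle (58 mm wide, 115 mm tall) stands 0.3 to 0.35 m ahead of the robot base.

How it is judged:
By the outcome, as a careful person would: the job done as asked, in the order asked, and still so for the second after the job is handed in, with the robot touching nothing.
It also fails if it takes over 128 s, if anything falls off the work surface, if the arm or the gripper's body presses on something with over 40 N, if the wrist force passes 120 N, or if a joint passes its speed limit or range.

ROBOT

A 7-joint arm with a two-finger parallel gripper is mounted at the origin on the work surface. World frame = base frame: x ahead of the robot, y to its left, z up, the work surface at z = 0. Lengths are in m, angles in rad, forces in N, time in s.
With the tool pointing down it reaches from about 0.425 to 0.925 m from the base axis. Payload 6.8 kg.
Tool frame: the origin (TCP) lies at the very end of the fingers, on their centre line; the grasp point (between the pads) lies 19 mm behind it; z points along the fingers, y is the line along which they close (so a half turn about z gives the same grasp; the last joint's range is limited). The gripper opens to 85 mm and grips with 20 to 120 N. Pads are 22 mm wide; open, the fingers measure 114 mm over their backs; the gripper's body (76 mm by 85 mm) begins 54 mm behind the grasp point. The pads swing forward as they close: fully open they stand 13 mm farther back than shut.
Start: joints at [1.086, 0.477, 0.022, 1.555, -0.011, 1.109, -0.083], TCP at [0.248, -0.628, 0.231] pointing down, gripper open.
Joint ranges: [-2.96, 2.96], [-0.34, 2.1], [-1.41, 1.46], [0.24, 2.44], [-1.37, 4.51], [0.17, 1.92], [-2.96, 2.96]. Speed limits (rad/s): [2.39, 2.39, 3.14, 3.14, 3.14, 3.14, 3.14].

INTERFACE

Orientations are given as a rotation vector (axis times angle).
In Python, from bench import monitor, optics, r gives the robot as it stands.
- The arm moves only by the shell command python3 -m crank 'ROWS' [OPENING] [FORCE]. ROWS is JSON, a list of rows, each a list of 2 entries, a list of its own where there are three numbers: the shift along the tool's x, y, z in cm, then the turn, a rotation vector about the tool's x, y, z in rad. A call has 1 to 5 rows; each row shifts and turns the commanded pose from where the row before left it, along the tool's axes as they then stand; what a row does not reach is not made up. A row lasts 1/10 s, in which the tool goes at most 50 mm and 8.59 degrees, less where a joint would pass 70% of its speed; a pose out of reach is approached as far as the arm can. A call is refused whole if a number of a shift passes 5 or a number of a turn 0.15, either way. A call with a gripper value outside its range is refused whole. OPENING is the finger opening in cm, from 0 to 8.54, set as the call begins (- or left out, the last holds). The fingers move at their own pace and stop on an object; FORCE is the grip in N (left out, the last holds). Time passes only in rows, so rows that do not move let the fingers close. It gives the time, the measured TCP pose, the force, the opening and the grip force at its end, in the units of the state.
- monitor.get_obs(): the state, without advancing time (a new reading comes with each control period).
- optics.grab_frame(name): name is "scene" or "top" or "wrist"; returns (picture, depth): 420x560x3 uint8, red, green, blue; 420x560 float32, m along the optical axis (not along the pixel's ray), 0 where there is no reading.
- optics.camera_model(name): a dict with "vertical_fov" (degrees; the focal length in pixels is half the picture's height over the tangent of half this angle, whatever the lens; pixels are square), "cx", "cy" (the principal point, pixels), "R" (3x3) and "t" (3): a world point X has camera coordinates R X + t; the wrist camera has in their place "hand_eye" (4x4, takes a point from camera to tool coordinates, whose origin is the TCP and whose axes are the flange's). Camera axes: x right, y down, z forward; pixel columns grow to the right and rows downward; lengths in m; the calibration is good to about 2 mm. A picture is of the moment at which its call begins: read the wrist's pose just before it. camera_model takes no time and is no camera call.
- r.hand_in(): hands the job in; it is judged then, once.
The state is a dict: "clock": time; "joints": joint angles; "qvel": joint speeds; "tau": joint torques, N m; "tcp_pos": TCP position; "orientation": TCP orientation; "contact_force": force on the tool from outside, world axes, zero at the start; "moment": the same for the moment, N m; "grip_width": finger opening in m; "gripper_force": force on a finger pad.
Only numpy, scipy, OpenCV 4.12 (cv2) and the standard library are available. Lean on these libraries where they do the work, as an engineer would, in place of code of your own. Each camera call takes 0.05 s, during which the arm holds its last target. There are 200 camera calls.

## Working session

There is one attempt and no reset: what is moved stays moved. The work goes in short steps, Python scripts to look and compute and a shell command to move; the robot and the scene stay as the last step left them, time stands still between calls to the robot, and variables do not carry over. Pictures are saved under pics/ and viewed, at most 14 in all, crops included, and the job is handed in when it is done.

```bash
mkdir -p pics; ls
python3 - <<'E'
from bench import monitor, optics, r
import cv2,numpy as np
o=monitor.get_obs()
for k,v in o.items(): print(k,np.round(v,4))
for n in("top","scene"):
    p,d=optics.grab_frame(n); cv2.imwrite(f"pics/{n}0.png",p[:,:,::-1]); np.savez(f"pics/{n}0.npz",p=p,d=d)
    print(n,optics.camera_model(n))
print(optics.camera_model("wrist"))
E
```

```text
pics
clock 0.0
joints [ 1.0859  0.4778  0.0224  1.5565 -0.0115  1.1093 -0.0831]
qvel [-0.0013  0.0014 -0.     -0.0006 -0.0015 -0.0011 -0.0008]
tau [ 9.00000e-04 -5.96445e+01  1.60810e+00 -2.81190e+01  1.25000e-02
  9.30000e-03 -0.00000e+00]
tcp_pos [ 0.2481 -0.6271  0.2303]
orientation [-3.0842e+00 -5.8810e-01  8.0000e-04]
contact_force [ 0.7211 -0.0553  0.1655]
moment [-0.0518 -0.0287 -0.0283]
gripper_force 0.0
grip_width 0.0851
top {'vertical_fov': 42.94378841082326, 'cx': 268.03864150071547, 'cy': 213.46124635277266, 'R': array([[-2.70372081e-02, -9.99634305e-01,  4.95775259e-04],
       [-9.94161048e-01,  2.68373371e-02, -1.04515870e-01],
       [ 1.04464344e-01, -3.31869778e-03, -9.94523095e-01]]), 't': array([0.0112577 , 0.50874894, 1.30679244])}
scene {'vertical_fov': 48.15094085286577, 'cx': 283.36364039248116, 'cy': 214.303829624914, 'R': array([[-0.58661422,  0.80985436, -0.00443441],
       [ 0.48792243,  0.34904353, -0.80006269],
       [-0.64638646, -0.4714918 , -0.59990001]]), 't': array([ 0.28665995, -0.2117438 ,  1.23948983])}
{'vertical_fov': 61.346649540854465, 'cx': 279.681468384981, 'cy': 206.96068039322404, 'hand_eye': array([[-2.92424521e-04, -9.64660312e-01, -2.63496483e-01,
         6.64725610e-02],
       [ 9.99999815e-01, -4.22831291e-04,  4.38199771e-04,
        -1.11734835e-03],
       [-5.34128486e-04, -2.63496306e-01,  9.64660257e-01,
        -1.42726574e-01],
       [ 0.00000000e+00,  0.00000000e+00,  0.00000000e+00,
         1.00000000e+00]])}
```

View pics/top0.png

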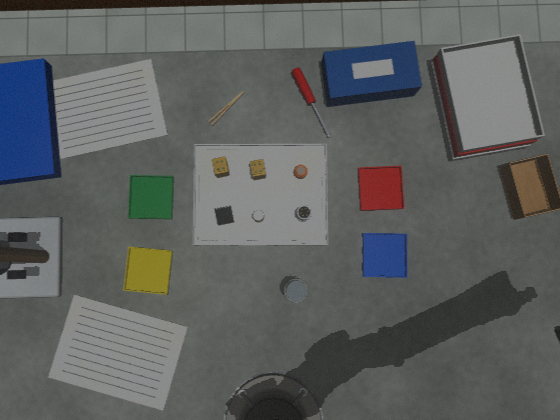

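View pics/scene0.png

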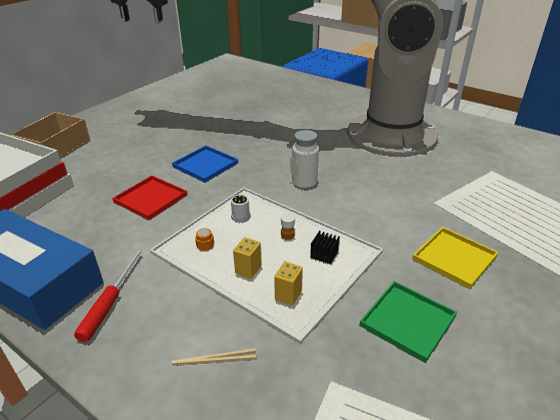

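Top view: cans at about (220,167) and (258,169), loupe (300,172), heat sink (224,215), vial (258,216), connector (303,213), bottle (294,290). The trays are green (151,197), yellow (148,271), red (381,188) and blue (385,255). The scene view shows the same layout, with everything upright.

```bash
cat > h.py <<'E'
from bench import monitor, optics, r
import cv2,numpy as np
from scipy.spatial.transform import Rotation as Ro
def intr(m): return 210/np.tan(np.radians(m["vertical_fov"]/2))
def pose(name,o=None):
    m=optics.camera_model(name)
    if name=="wrist":
        T=np.eye(4);T[:3,:3]=Ro.from_rotvec(o["orientation"]).as_matrix();T[:3,3]=o["tcp_pos"]
        W=T@m["hand_eye"]; return m,W[:3,:3],W[:3,3]
    R=m["R"]; return m,R.T,-R.T@m["t"]
def cloud(name,d,o=None):
    m,R,c=pose(name,o); f=intr(m); v,u=np.mgrid[0:420,0:560]
    X=np.stack([(u-m["cx"])/f*d,(v-m["cy"])/f*d,d],-1)@R.T+c
    X[d==0]=np.nan; return X
def plane(name,uv,z,o=None):
    m,R,c=pose(name,o); f=intr(m); uv=np.atleast_2d(uv).astype(float)
    k=np.c_[(uv[:,0]-m["cx"])/f,(uv[:,1]-m["cy"])/f,np.ones(len(uv))]@R.T
    return c+k*((z-c[2])/k[:,2])[:,None]
def go(p,yaw=None):
    "shift (cm) in tool axes and turn about tool z to TCP p with tool x at yaw"
    o=monitor.get_obs(); R=Ro.from_rotvec(o["orientation"]).as_matrix()
    y0=np.arctan2(R[1,0],R[0,0]); s=R.T@(np.array(p)-o["tcp_pos"])*100
    print("t",round(o["clock"],2),"tcp",np.round(o["tcp_pos"],4),"yaw",round(y0,3),"tilt",np.round(R[:2,2],3),"shift",np.round(s,2),"turn z",None if yaw is None else round(-(yaw-y0),3))
E
python3 - <<'E'
from h import *
z=np.load("pics/top0.npz"); p,d=z["p"],z["d"]; X=cloud("top",d)
hsv=cv2.cvtColor(p,cv2.COLOR_RGB2HSV)
for n,(u,v) in dict(green=(151,197),yellow=(148,271),red=(381,188),blue=(385,255)).items():
    h0=int(hsv[v,u,0]); dh=np.abs(hsv[...,0].astype(int)-h0); dh=np.minimum(dh,180-dh)
    m=((dh<12)&(hsv[...,1]>110)).astype(np.uint8)
    k,l,s,c=cv2.connectedComponentsWithStats(m); i=l[v,u]; mm=(l==i)
    q=plane("top",np.argwhere(mm)[:,::-1],0.010)[:,:2]*1000
    print(n,np.round(cv2.minAreaRect(q.astype(np.float32)),1) if 0 else cv2.minAreaRect(q.astype(np.float32)),"floor z",np.nanmedian(X[v-5:v+5,u-5:u+5,2]))
for n,(u,v) in dict(canL=(220,167),canR=(258,169),loupe=(300,172),heat=(224,215),vial=(258,216),conn=(303,213),bottle=(294,290)).items():
    w=np.zeros((420,560),bool); w[v-18:v+18,u-18:u+18]=1
    Z=X[...,2]; zt=np.nanpercentile(Z[v-3:v+4,u-3:u+4],60)
    mm=w&(Z>zt-0.012); q=X[mm][:,:2]*1000
    print(n,"zt",round(zt,4),mm.sum(),"mean",np.round(q.mean(0),1),cv2.minAreaRect(q.astype(np.float32)))
E
```

```text
green ((562.1549072265625, 294.43963623046875), (109.07650756835938, 109.7430648803711), 87.30642700195312) floor z 0.002997547408943313
yellow ((376.58135986328125, 302.7525634765625), (111.09928131103516, 110.22901916503906), 83.02975463867188) floor z 0.0029572036531781976
red ((569.3177490234375, -290.5264892578125), (111.078369140625, 111.94249725341797), 0.2748996615409851) floor z 0.0028475384904707024
blue ((398.5420837402344, -292.9964294433594), (110.24954223632812, 110.5472640991211), 87.38557434082031) floor z 0.003077213508323795
canL zt 0.0598 228 mean [627.6 111.8] ((628.3792114257812, 112.20295715332031), (40.48273849487305, 33.96593475341797), 11.131221771240234)
canR zt 0.0603 225 mean [619.   19.7] ((619.8201293945312, 19.81131935119629), (39.7130126953125, 33.762847900390625), 9.163772583007812)
loupe zt 0.0349 125 mean [614.  -87.7] ((614.436279296875, -88.53544616699219), (30.472911834716797, 31.342885971069336), 87.82488250732422)
heat zt 0.031 162 mean [508.1 107.1] ((508.32916259765625, 106.82331848144531), (39.99320983886719, 39.74057388305664), 9.886693000793457)
vial zt 0.048 95 mean [503.3  21.9] ((503.56005859375, 22.454566955566406), (24.79295539855957, 24.82224464416504), 88.73788452148438)
conn zt 0.0462 172 mean [508.1 -90.9] ((508.9576110839844, -90.94477844238281), (34.15391159057617, 35.07145309448242), 62.717350006103516)
bottle zt 0.116 340 mean [319.5 -63. ] ((318.8714904785156, -62.763038635253906), (43.9140739440918, 45.69759750366211), 88.53221130371094)
```

```bash
python3 -m crank '[[[0,0,0],[0,0,0.1]],[[0,0,0],[0,0,0.1]],[[0,0,0],[0,0,0]]]' 6 40; python3 -c "
from h import *
go([.508,.107,.15],.173)"
```

```text
clock: 0.4
tcp_pos: [0.2483, -0.6273, 0.2308]
orientation: [-3.129, -0.276, 0.001]
contact_force: [-0.5, 0.7, -0.3]
grip_width: 0.0597
gripper_force: 0.0
t 0.4 tcp [ 0.2483 -0.6273  0.2308] yaw 0.176 tilt [-0.001  0.001] shift [ 38.43 -67.74   8.12] turn z 0.003
```

```bash
for i in 1; do
python3 -m crank '[[[2.4,-4.2,0.2],[0,0,0]],[[2.4,-4.2,0.2],[0,0,0]],[[2.4,-4.2,0.2],[0,0,0]],[[2.4,-4.2,0.2],[0,0,0]],[[2.4,-4.2,0.2],[0,0,0]]]' >/dev/null
python3 -m crank '[[[2.4,-4.2,0.5],[0,0,0]],[[2.4,-4.2,0.5],[0,0,0]],[[2.4,-4.2,0.5],[0,0,0]],[[2.4,-4.2,0.5],[0,0,0]],[[2.4,-4.2,0.5],[0,0,0]]]' >/dev/null
python3 -m crank '[[[2.4,-4.2,0.5],[0,0,0]],[[2.4,-4.2,0.5],[0,0,0]],[[2.4,-4.2,0.8],[0,0,0]],[[2.4,-4.2,0.8],[0,0,0]],[[2.4,-4.2,0.8],[0,0,0]]]'
python3 -m crank '[[[2.4,-4.2,0.6],[0,0,0]],[[0,-0.4,0],[0,0,0]],[[0,0,0],[0,0,0]],[[0,0,0],[0,0,0]]]'
done; python3 -c "
from h import *
go([.508,.107,.006],.173)
o=monitor.get_obs()
p,d=optics.grab_frame('wrist'); cv2.imwrite('pics/w1.png',p[:,:,::-1])
X=cloud('wrist',d,o); Z=X[...,2]; m=(Z>.024)&(Z<.06)&(np.hypot(X[...,0]-.508,X[...,1]-.107)<.035)
q=X[m][:,:2].astype(np.float32)*1000; print(m.sum(),cv2.minAreaRect(q),np.nanpercentile(Z[m],98))
"
```

```text
clock: 1.9
tcp_pos: [0.4924, 0.0576, 0.1622]
orientation: [3.129, 0.282, 0.001]
contact_force: [1.3, -1.9, -0.4]
grip_width: 0.0604
gripper_force: 0.0
clock: 2.3
tcp_pos: [0.5072, 0.1039, 0.1561]
orientation: [3.128, 0.278, -0.001]
contact_force: [0.2, -0.4, -0.4]
grip_width: 0.0599
gripper_force: 0.0
t 2.3 tcp [0.5072 0.1039 0.1561] yaw 0.177 tilt [-0.001 -0.001] shift [ 0.15 -0.3  15.01] turn z 0.004
1541 ((510.8914794921875, 109.9896011352539), (40.16497039794922, 39.99650955200195), 10.315827369689941) 0.04025879312546673
```

View pics/w1.png

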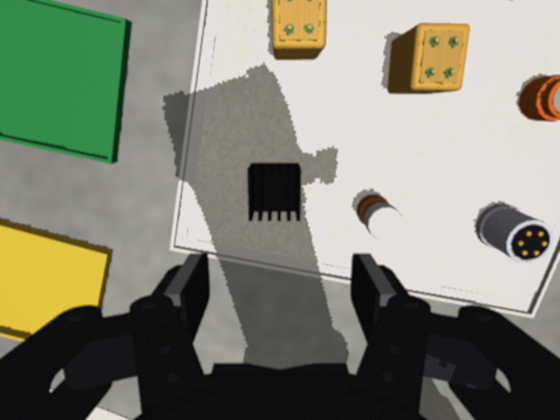

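The wrist view shows the heat sink centred between the fingers, at about (274,190), with its fins running along the tool's x. It agrees with the top view to 3 mm, so I descend, grip and lift.

```bash
python3 -m crank '[[[0.3,-0.4,4],[0,0,0]],[[0,0,4],[0,0,0]],[[0,0,3.8],[0,0,0]],[[0,0,2],[0,0,0]],[[0,0,1],[0,0,0]]]' 6 40
python3 -m crank '[[[0,0,0],[0,0,0]],[[0,0,0],[0,0,0]],[[0,0,0],[0,0,0]],[[0,0,0],[0,0,0]],[[0,0,0],[0,0,0]]]' 2 40
python3 -m crank '[[[0,0,-1],[0,0,0]],[[0,0,-3],[0,0,0]],[[0,0,-4],[0,0,0]],[[0,0,-2],[0,0,0]],[[0,0,0],[0,0,0]]]'
python3 -c "
from h import *
go([.3985,-.293,.10],0)"
```

```text
clock: 2.85
tcp_pos: [0.5086, 0.1075, 0.0066]
orientation: [3.128, 0.274, -0.005]
contact_force: [-0.4, 0.3, -0.1]
grip_width: 0.0598
gripper_force: 0.0
clock: 3.35
tcp_pos: [0.5102, 0.1099, 0.009]
orientation: [-3.129, -0.277, -0.002]
contact_force: [-0.8, -0.6, -0.7]
grip_width: 0.0392
gripper_force: 40.5
clock: 3.85
tcp_pos: [0.512, 0.1106, 0.1121]
orientation: [-3.128, -0.277, -0.011]
contact_force: [1.0, -0.1, -0.7]
grip_width: 0.0395
gripper_force: 40.5
t 3.85 tcp [0.512  0.1106 0.1121] yaw 0.177 tilt [0.007 0.002] shift [-18.28  37.73   1.07] turn z 0.177
```

```bash
python3 -m crank '[[[-0.85,4.85,0],[0,0,0]],[[-0.85,4.85,0],[0,0,0]],[[-0.85,4.85,0],[0,0,0]],[[-0.85,4.85,0],[0,0,0]],[[-0.85,4.85,0],[0,0,0]]]' 
python3 -m crank '[[[-3.4,3.3,0],[0,0,0]],[[-3.4,3.3,0],[0,0,0]],[[-3.4,3.3,0],[0,0,0]],[[-3.4,3.3,0],[0,0,0]],[[-0.4,0.3,0],[0,0,0]]]'
python3 -m crank '[[[0,0,3],[0,0,0]],[[0,0,3],[0,0,0]],[[0,0,0],[0,0,0]],[[0,0,0],[0,0,0]]]'
python3 -c "
from h import *
go([.3985,-.293,.011],0)"
```

```text
clock: 4.35
tcp_pos: [0.5096, -0.1382, 0.1078]
orientation: [-3.129, -0.278, 0.002]
contact_force: [0.9, -0.3, -1.2]
grip_width: 0.0389
gripper_force: 40.6
clock: 4.85
tcp_pos: [0.391, -0.2991, 0.1075]
orientation: [3.13, 0.262, -0.006]
contact_force: [0.4, 0.1, -0.9]
grip_width: 0.0393
gripper_force: 40.7
clock: 5.25
tcp_pos: [0.3963, -0.2932, 0.0481]
orientation: [-3.128, -0.278, 0.002]
contact_force: [0.2, -0.3, -0.2]
grip_width: 0.0394
gripper_force: 40.7
t 5.25 tcp [ 0.3963 -0.2932  0.0481] yaw 0.178 tilt [-0.001  0.001] shift [0.23 0.03 3.71] turn z 0.178
```

Centre is good; lower, release and retreat.

```bash
python3 -m crank '[[[0.2,0,2],[0,0,0]],[[0,0,1],[0,0,0]],[[0,0,0.7],[0,0,0]],[[0,0,0],[0,0,0]],[[0,0,0],[0,0,0]]]' 
python3 -m crank '[[[0,0,0],[0,0,0]],[[0,0,0],[0,0,0]],[[0,0,0],[0,0,0]],[[0,0,0],[0,0,0]]]' 5.4
python3 -m crank '[[[0,0,-2],[0,0,0]],[[0,0,-4],[0,0,0]],[[0,0,-4],[0,0,0]],[[0,0,-4],[0,0,0]],[[0,0,-1],[0,0,0]]]' 6
python3 -m crank '[[[0,0,0],[0,0,0]],[[0,0,0],[0,0,0]]]'
python3 -c "
from h import *
o=monitor.get_obs()
p,d=optics.grab_frame('wrist')
X=cloud('wrist',d,o); Z=X[...,2]; m=(Z>.02)&(Z<.06)&(np.hypot(X[...,0]-.3985,X[...,1]+.293)<.05)
q=X[m][:,:2].astype(np.float32)*1000; print(m.sum(),cv2.minAreaRect(q),np.nanpercentile(Z[m],98))
go([.508,-.091,.15],.177)"
```

```text
clock: 5.75
tcp_pos: [0.3987, -0.2937, 0.0118]
orientation: [3.129, 0.277, 0.001]
contact_force: [0.2, 0.1, -1.4]
grip_width: 0.0397
gripper_force: 40.7
clock: 6.15
tcp_pos: [0.3986, -0.2937, 0.0115]
orientation: [3.129, 0.277, 0.001]
contact_force: [-0.1, -0.5, 0.1]
grip_width: 0.054
gripper_force: 0.0
clock: 6.65
tcp_pos: [0.4006, -0.2948, 0.1656]
orientation: [3.125, 0.277, 0.009]
contact_force: [0.0, 0.2, -0.3]
grip_width: 0.0603
gripper_force: 0.0
clock: 6.85
tcp_pos: [0.3977, -0.2932, 0.1603]
orientation: [-3.129, -0.277, 0.002]
contact_force: [-0.3, 0.3, -0.9]
grip_width: 0.0601
gripper_force: 0.0
1469 ((399.7626647949219, -292.4688720703125), (40.10159683227539, 40.091251373291016), 10.155168533325195) 0.040346922479119224
t 6.9 tcp [ 0.3974 -0.293   0.1598] yaw 0.177 tilt [-0.002  0.001] shift [ 14.44 -17.94   0.98] turn z -0.0
```

```bash
python3 -m crank '[[[2.9,-3.6,0],[0,0,0]],[[2.9,-3.6,0],[0,0,0]],[[2.9,-3.6,0],[0,0,0]],[[2.9,-3.6,0],[0,0,0]],[[2.9,-3.6,0],[0,0,0]]]' >/dev/null
python3 -m crank '[[[0,0,0.5],[0,0,0]],[[0,0,0],[0,0,0]],[[0,0,0],[0,0,0]]]'
python3 -c "
from h import *
o=monitor.get_obs()
p,d=optics.grab_frame('wrist')
X=cloud('wrist',d,o); Z=X[...,2]; m=(Z>.041)&(Z<.07)&(np.hypot(X[...,0]-.508,X[...,1]+.091)<.035)
q=X[m][:,:2].astype(np.float32)*1000; print(m.sum(),cv2.minAreaRect(q),cv2.minEnclosingCircle(q),np.nanpercentile(Z[m],98))
go([.509,-.091,.016],.177)"
```

```text
clock: 7.7
tcp_pos: [0.5081, -0.0919, 0.1548]
orientation: [-3.129, -0.275, 0.005]
contact_force: [-0.4, -0.1, -1.2]
grip_width: 0.0597
gripper_force: 0.0
1787 ((510.8878479003906, -88.3907241821289), (35.2780876159668, 35.02780532836914), 57.31987380981445) ((510.8310546875, -88.48667907714844), 17.901365280151367) 0.048161142020226165
t 7.75 tcp [ 0.5083 -0.0924  0.1553] yaw 0.175 tilt [-0.002 -0.   ] shift [ 0.13 -0.12 13.93] turn z -0.002
```

```bash
python3 -m crank '[[[0.2,-0.2,4],[0,0,0]],[[0,0,4],[0,0,0]],[[0,0,3.4],[0,0,0]],[[0,0,1.5],[0,0,0]],[[0,0,1],[0,0,0]]]' 6 40
python3 -m crank '[[[0,0,0],[0,0,0]],[[0,0,0],[0,0,0]],[[0,0,0],[0,0,0]],[[0,0,0],[0,0,0]],[[0,0,0],[0,0,0]]]' 2 40
python3 -m crank '[[[0,0,-1],[0,0,0]],[[0,0,-3],[0,0,0]],[[0,0,-4],[0,0,0]],[[0,0,-4],[0,0,0]],[[0,0,0],[0,0,0]]]'
python3 -c "
from h import *
go([.562,.294,.13],.177)"
```

```text
clock: 8.25
tcp_pos: [0.5096, -0.0901, 0.0157]
orientation: [3.13, 0.273, -0.004]
contact_force: [0.3, 0.5, 0.1]
grip_width: 0.0601
gripper_force: 0.0
clock: 8.75
tcp_pos: [0.5115, -0.0887, 0.0179]
orientation: [3.129, 0.277, 0.002]
contact_force: [-0.7, 0.3, -1.5]
grip_width: 0.0348
gripper_force: 39.9
clock: 9.25
tcp_pos: [0.5149, -0.0887, 0.1433]
orientation: [3.127, 0.277, 0.016]
contact_force: [0.8, -0.3, -1.4]
grip_width: 0.0348
gripper_force: 40.1
t 9.25 tcp [ 0.5149 -0.0887  0.1433] yaw 0.177 tilt [ 0.01  -0.001] shift [ 11.35 -36.85   1.32] turn z -0.0
```

```bash
python3 -m crank '[[[1.4,-4.6,0],[0,0,0]],[[1.4,-4.6,0],[0,0,0]],[[1.4,-4.6,0],[0,0,0]],[[1.4,-4.6,0],[0,0,0]],[[1.4,-4.6,0],[0,0,0]]]' >/dev/null
python3 -m crank '[[[1.4,-4.6,0],[0,0,0]],[[1.4,-4.6,0],[0,0,0]],[[1.4,-4.6,0],[0,0,0]],[[0,0,2],[0,0,0]],[[0,0,4],[0,0,0]]]' >/dev/null
python3 -m crank '[[[0,0,2],[0,0,0]],[[0,0,0],[0,0,0]],[[0,0,0],[0,0,0]]]'
python3 -c "
from h import *
go([.562,.294,.020],.177)"
```

```text
clock: 10.55
tcp_pos: [0.5566, 0.2935, 0.0576]
orientation: [-3.129, -0.277, 0.001]
contact_force: [0.3, -0.3, -0.3]
grip_width: 0.0349
gripper_force: 40.3
t 10.55 tcp [0.5566 0.2935 0.0576] yaw 0.177 tilt [-0. -0.] shift [0.54 0.04 3.76] turn z -0.0
```

```bash
python3 -m crank '[[[0.5,0,2],[0,0,0]],[[0,0,1],[0,0,0]],[[0,0,0.8],[0,0,0]],[[0,0,0],[0,0,0]],[[0,0,0],[0,0,0]]]' 
python3 -m crank '[[[0,0,0],[0,0,0]],[[0,0,0],[0,0,0]],[[0,0,0],[0,0,0]],[[0,0,0],[0,0,0]]]' 5.4
python3 -m crank '[[[0,0,-2],[0,0,0]],[[0,0,-4],[0,0,0]],[[0,0,-4],[0,0,0]],[[0,0,-4],[0,0,0]],[[0,0,-1],[0,0,0]]]' 6
python3 -m crank '[[[0,0,0],[0,0,0]],[[0,0,0],[0,0,0]]]'
python3 -c "
from h import *
o=monitor.get_obs()
p,d=optics.grab_frame('wrist')
X=cloud('wrist',d,o); Z=X[...,2]; m=(Z>.038)&(Z<.06)&(np.hypot(X[...,0]-.562,X[...,1]-.294)<.05)
q=X[m][:,:2].astype(np.float32)*1000; print(m.sum(),cv2.minEnclosingCircle(q),np.nanpercentile(Z[m],98))
go([.628,.112,.17],.177)"
```

```text
clock: 11.05
tcp_pos: [0.5617, 0.2945, 0.0199]
orientation: [-3.129, -0.277, -0.001]
contact_force: [-0.2, -0.1, -1.1]
grip_width: 0.0348
gripper_force: 40.3
clock: 11.45
tcp_pos: [0.5618, 0.2944, 0.0196]
orientation: [-3.129, -0.277, -0.001]
contact_force: [0.1, 0.5, -0.5]
grip_width: 0.0541
gripper_force: 0.0
clock: 11.95
tcp_pos: [0.5638, 0.296, 0.1746]
orientation: [-3.126, -0.277, -0.011]
contact_force: [-0.4, 0.8, 0.8]
grip_width: 0.06
gripper_force: 0.0
clock: 12.15
tcp_pos: [0.5611, 0.2937, 0.1682]
orientation: [3.128, 0.277, -0.002]
contact_force: [-0.4, -0.8, -0.4]
grip_width: 0.06
gripper_force: 0.0
1637 ((561.7144165039062, 295.8638916015625), 17.98110008239746) 0.0482352888473057
t 12.2 tcp [0.5607 0.2935 0.1675] yaw 0.177 tilt [-0.002 -0.002] shift [ 3.43 19.05 -0.24] turn z -0.0
```

Connector is placed upright. Now the left can.

```bash
python3 -m crank '[[[0.9,4.75,0],[0,0,0]],[[0.9,4.75,0],[0,0,0]],[[0.9,4.75,0],[0,0,0]],[[0.7,4.75,0],[0,0,0]],[[0,0,0],[0,0,0]]]' >/dev/null
python3 -m crank '[[[0,0,0],[0,0,0]],[[0,0,0],[0,0,0]]]'
python3 -c "
from h import *
o=monitor.get_obs()
p,d=optics.grab_frame('wrist')
X=cloud('wrist',d,o); Z=X[...,2]
for c in ((.628,.112),(.62,.02)):
  m=(Z>.05)&(Z<.08)&(np.hypot(X[...,0]-c[0],X[...,1]-c[1])<.035)
  q=X[m][:,:2].astype(np.float32)*1000; print(m.sum(),cv2.minAreaRect(q),np.nanpercentile(Z[m],[50,98]))
go([.630,.114,.022],.18)"
```

```text
clock: 12.9
tcp_pos: [0.6274, 0.1147, 0.168]
orientation: [-3.128, -0.28, 0.004]
contact_force: [-0.2, 1.1, 0.2]
grip_width: 0.0602
gripper_force: 0.0
2449 ((631.1585083007812, 115.28619384765625), (40.38215637207031, 33.906375885009766), 10.935999870300293) [0.05936139 0.06189717]
2402 ((622.5847778320312, 22.981124877929688), (40.120697021484375, 34.39281463623047), 9.591336250305176) [0.05931492 0.06218865]
t 12.95 tcp [0.6274 0.1153 0.1684] yaw 0.18 tilt [-0.002  0.001] shift [ 0.26  0.19 14.64] turn z -0.0
```

```bash
python3 -m crank '[[[0.25,0.1,4],[0,0,0]],[[0,0,4],[0,0,0]],[[0,0,4],[0,0,0]],[[0,0,1.6],[0,0,0]],[[0,0,1],[0,0,0]]]' 6 60
python3 -m crank '[[[0,0,0],[0,0,0]],[[0,0,0],[0,0,0]],[[0,0,0],[0,0,0]],[[0,0,0],[0,0,0]],[[0,0,0],[0,0,0]]]' 2 60
python3 -m crank '[[[0,0,-1],[0,0,0]],[[0,0,-3],[0,0,0]],[[0,0,-4],[0,0,0]],[[0,0,-3],[0,0,0]],[[0,0,0],[0,0,0]]]'
for k in 1 2 3; do python3 -m crank '[[[0,0,0],[0,0,0]],[[0,0,0],[0,0,0]]]'|grep -E 'contact|width'; done
python3 -c "
from h import *
print(monitor.get_obs()['contact_force'])
go([.3765,.303,.13],.18);go([.569,-.2905,.13],.18)"
```

```text
clock: 13.45
tcp_pos: [0.63, 0.114, 0.0219]
orientation: [-3.129, -0.281, 0.004]
contact_force: [0.3, 0.5, 0.7]
grip_width: 0.06
gripper_force: 0.0
clock: 13.95
tcp_pos: [0.6323, 0.1133, 0.0249]
orientation: [-3.129, -0.277, -0.004]
contact_force: [0.3, 0.7, 5.2]
grip_width: 0.0332
gripper_force: 61.4
clock: 14.45
tcp_pos: [0.6337, 0.1132, 0.1381]
orientation: [-3.129, -0.276, -0.012]
contact_force: [0.8, 1.0, -3.8]
grip_width: 0.033
gripper_force: 61.1
contact_force: [-0.7, -0.1, -5.3]
grip_width: 0.0339
contact_force: [-0.2, -0.1, -4.4]
grip_width: 0.0331
contact_force: [-0.1, -0.3, -5.4]
grip_width: 0.0335
[-0.11504016 -0.34990402 -5.39378964]
t 15.05 tcp [0.631  0.1127 0.1329] yaw 0.177 tilt [-0.001 -0.   ] shift [-21.7  -23.21   0.3 ] turn z -0.003
t 15.05 tcp [0.631  0.1127 0.1329] yaw 0.177 tilt [-0.001 -0.   ] shift [-13.2  38.6   0.3] turn z -0.003
```

About 5 N: this is the filled can, so it goes to yellow.

```bash
python3 -m crank '[[[-3.1,-3.3,0],[0,0,0]],[[-3.1,-3.3,0],[0,0,0]],[[-3.1,-3.3,0],[0,0,0]],[[-3.1,-3.3,0],[0,0,0]],[[-3.1,-3.3,0],[0,0,0]]]' >/dev/null
python3 -m crank '[[[-3.1,-3.3,0],[0,0,0]],[[-3.1,-3.3,0],[0,0,0]],[[0,0,2],[0,0,0]],[[0,0,3],[0,0,0]],[[0,0,2],[0,0,0]]]' >/dev/null
python3 -m crank '[[[0,0,0],[0,0,0]],[[0,0,0],[0,0,0]],[[0,0,0],[0,0,0]]]'
python3 -c "
from h import *
go([.3765,.303,.026],.18)"
```

```text
clock: 16.35
tcp_pos: [0.3778, 0.3028, 0.0645]
orientation: [-3.128, -0.277, -0.003]
contact_force: [-0.4, -0.4, -4.6]
grip_width: 0.0332
gripper_force: 60.9
t 16.35 tcp [0.3778 0.3028 0.0645] yaw 0.177 tilt [0.002 0.002] shift [-0.13 -0.04  3.85] turn z -0.003
```

```bash
python3 -m crank '[[[-0.1,0,2],[0,0,0]],[[0,0,1],[0,0,0]],[[0,0,0.8],[0,0,0]],[[0,0,0],[0,0,0]],[[0,0,0],[0,0,0]]]' 
python3 -m crank '[[[0,0,0],[0,0,0]],[[0,0,0],[0,0,0]],[[0,0,0],[0,0,0]],[[0,0,0],[0,0,0]]]' 5.4
python3 -m crank '[[[0,0,-2],[0,0,0]],[[0,0,-4],[0,0,0]],[[0,0,-4],[0,0,0]],[[0,0,-4],[0,0,0]],[[0,0,-1],[0,0,0]]]' 6
python3 -m crank '[[[0,0,0],[0,0,0]],[[0,0,0],[0,0,0]]]'
python3 -c "
from h import *
o=monitor.get_obs()
p,d=optics.grab_frame('wrist')
X=cloud('wrist',d,o); Z=X[...,2]; m=(Z>.05)&(Z<.08)&(np.hypot(X[...,0]-.3765,X[...,1]-.303)<.05)
q=X[m][:,:2].astype(np.float32)*1000; print(m.sum(),cv2.minAreaRect(q),np.nanpercentile(Z[m],98))
go([.6215,.0215,.17],.165)"
```

```text
clock: 16.85
tcp_pos: [0.3761, 0.3019, 0.0256]
orientation: [-3.129, -0.277, -0.0]
contact_force: [0.3, -0.6, -4.1]
grip_width: 0.0334
gripper_force: 61.3
clock: 17.25
tcp_pos: [0.3762, 0.302, 0.0256]
orientation: [-3.129, -0.277, -0.001]
contact_force: [0.3, -0.7, -1.1]
grip_width: 0.0545
gripper_force: 0.0
clock: 17.75
tcp_pos: [0.3776, 0.3036, 0.1796]
orientation: [-3.126, -0.277, -0.01]
contact_force: [0.1, 0.5, -0.5]
grip_width: 0.0599
gripper_force: 0.0
clock: 17.95
tcp_pos: [0.3755, 0.3011, 0.1743]
orientation: [3.128, 0.277, -0.001]
contact_force: [-0.0, -0.6, -0.3]
grip_width: 0.0601
gripper_force: 0.0
2312 ((375.5985412597656, 302.838623046875), (39.77972412109375, 34.08909606933594), 10.289828300476074) 0.0617301479180425
t 18.0 tcp [0.3752 0.3009 0.1738] yaw 0.177 tilt [-0.002 -0.002] shift [19.33 31.83  0.39] turn z 0.012
```

```bash
python3 -m crank '[[[2.4,4,0],[0,0,0]],[[2.4,4,0],[0,0,0]],[[2.4,4,0],[0,0,0]],[[2.4,4,0],[0,0,0]],[[2.4,4,0],[0,0,0]]]' >/dev/null
python3 -m crank '[[[2.4,4,0],[0,0,0]],[[2.4,4,0],[0,0,0]],[[2.4,4,0],[0,0,0.012]],[[0,0,0],[0,0,0]],[[0,0,0],[0,0,0]]]' >/dev/null
python3 -m crank '[[[0,0,0],[0,0,0]],[[0,0,0],[0,0,0]]]'
python3 -c "
from h import *
go([.6215,.0215,.022],.165)"
```

```text
clock: 19.2
tcp_pos: [0.6201, 0.0224, 0.1747]
orientation: [-3.13, -0.263, 0.002]
contact_force: [0.5, 0.3, 0.3]
grip_width: 0.0604
gripper_force: 0.0
t 19.2 tcp [0.6201 0.0224 0.1747] yaw 0.168 tilt [-0.001  0.   ] shift [ 0.14  0.12 15.27] turn z 0.003
```

```bash
python3 -m crank '[[[0.1,0.1,4],[0,0,0]],[[0,0,4],[0,0,0]],[[0,0,4],[0,0,0]],[[0,0,2.2],[0,0,0]],[[0,0,1],[0,0,0]]]' 6 60
python3 -m crank '[[[0,0,0],[0,0,0]],[[0,0,0],[0,0,0]],[[0,0,0],[0,0,0]],[[0,0,0],[0,0,0]],[[0,0,0],[0,0,0]]]' 2 60
python3 -m crank '[[[0,0,-1],[0,0,0]],[[0,0,-3],[0,0,0]],[[0,0,-4],[0,0,0]],[[0,0,-3],[0,0,0]],[[0,0,0],[0,0,0]]]'
for k in 1 2; do python3 -m crank '[[[0,0,0],[0,0,0]],[[0,0,0],[0,0,0]]]'|grep -E 'contact|width'; done
python3 -c "
from h import *
print(monitor.get_obs()['contact_force'])
go([.569,-.2905,.13],.168)"
```

```text
clock: 19.7
tcp_pos: [0.6201, 0.0208, 0.0209]
orientation: [-3.13, -0.262, 0.006]
contact_force: [-1.2, 0.5, 0.9]
grip_width: 0.0598
gripper_force: 0.0
clock: 20.2
tcp_pos: [0.6232, 0.0197, 0.0246]
orientation: [3.131, 0.258, 0.003]
contact_force: [-1.3, -1.0, 3.7]
grip_width: 0.0335
gripper_force: 60.1
clock: 20.7
tcp_pos: [0.6255, 0.0202, 0.1389]
orientation: [3.131, 0.258, 0.014]
contact_force: [0.0, -0.5, -1.7]
grip_width: 0.0334
gripper_force: 59.7
contact_force: [-0.0, -0.2, -1.5]
grip_width: 0.0334
contact_force: [0.2, -0.3, -0.9]
grip_width: 0.0331
[ 0.218027   -0.33805405 -0.94586927]
t 21.1 tcp [0.6216 0.0196 0.1321] yaw 0.165 tilt [-0.002 -0.   ] shift [-10.28  29.73   0.23] turn z -0.003
```

About 1.1 N: the empty one, so it goes to red.

```bash
python3 -m crank '[[[-1.5,4.25,0],[0,0,0]],[[-1.5,4.25,0],[0,0,0]],[[-1.5,4.25,0],[0,0,0]],[[-1.5,4.25,0],[0,0,0]],[[-1.5,4.25,0],[0,0,0]]]' >/dev/null
python3 -m crank '[[[-1.4,4.25,0],[0,0,0]],[[-1.4,4.25,0],[0,0,0]],[[0,0,2],[0,0,0]],[[0,0,3],[0,0,0]],[[0,0,2],[0,0,0]]]' >/dev/null
python3 -m crank '[[[0,0,0],[0,0,0]],[[0,0,0],[0,0,0]],[[0,0,0],[0,0,0]]]'
python3 -c "
from h import *
go([.569,-.2905,.0255],.165)"
```

```text
clock: 22.4
tcp_pos: [0.5706, -0.2909, 0.0646]
orientation: [3.13, 0.259, 0.003]
contact_force: [0.1, -1.1, -1.2]
grip_width: 0.0328
gripper_force: 59.9
t 22.4 tcp [ 0.5706 -0.2909  0.0646] yaw 0.165 tilt [ 0.002 -0.001] shift [-0.15 -0.07  3.91] turn z -0.0
```

```bash
python3 -m crank '[[[-0.15,0,2],[0,0,0]],[[0,0,1],[0,0,0]],[[0,0,0.9],[0,0,0]],[[0,0,0],[0,0,0]],[[0,0,0],[0,0,0]]]' 
python3 -m crank '[[[0,0,0],[0,0,0]],[[0,0,0],[0,0,0]],[[0,0,0],[0,0,0]],[[0,0,0],[0,0,0]]]' 5.4
python3 -m crank '[[[0,0,-2],[0,0,0]],[[0,0,-4],[0,0,0]],[[0,0,-4],[0,0,0]],[[0,0,-4],[0,0,0]],[[0,0,-4],[0,0,0]]]'
python3 -m crank '[[[0,4,-2],[0,0,0]],[[0,4,0],[0,0,0]],[[0,4,0],[0,0,0]],[[0,4,0],[0,0,0]],[[0,4,0],[0,0,0]]]'
python3 -m crank '[[[0,0,0],[0,0,0]],[[0,0,0],[0,0,0]]]'
python3 - <<'E'
from h import *
p,d=optics.grab_frame("top"); q,_=optics.grab_frame("scene")
cv2.imwrite("pics/top9.png",p[:,:,::-1]); cv2.imwrite("pics/scene9.png",q[:,:,::-1])
X=cloud("top",d);Z=X[...,2]
for n,c,z0 in (("red",(.569,-.2905),.05),("yellow",(.3765,.303),.05),("blue",(.3985,-.293),.024),("green",(.562,.294),.038),("vial",(.5035,.0225),.036)):
    m=(Z>z0)&(Z<.08)&(np.hypot(X[...,0]-c[0],X[...,1]-c[1])<.04); a=X[m][:,:2].astype(np.float32)*1000
    print(n,m.sum(),cv2.minAreaRect(a) if len(a) else None)
E
```

```text
clock: 22.9
tcp_pos: [0.5684, -0.291, 0.0246]
orientation: [3.131, 0.259, 0.001]
contact_force: [0.1, -0.2, -0.5]
grip_width: 0.0328
gripper_force: 60.5
clock: 23.3
tcp_pos: [0.5682, -0.2909, 0.0244]
orientation: [3.131, 0.259, 0.0]
contact_force: [0.6, -0.6, 0.5]
grip_width: 0.054
gripper_force: 0.0
clock: 23.8
tcp_pos: [0.5678, -0.2908, 0.206]
orientation: [-3.131, -0.259, -0.0]
contact_force: [-0.1, -0.3, -0.9]
grip_width: 0.054
gripper_force: 0.0
clock: 24.3
tcp_pos: [0.6008, -0.4898, 0.2245]
orientation: [3.131, 0.259, 0.0]
contact_force: [0.7, -0.1, 0.4]
grip_width: 0.0538
gripper_force: 0.0
clock: 24.5
tcp_pos: [0.6003, -0.489, 0.2234]
orientation: [-3.13, -0.256, 0.001]
contact_force: [0.2, 0.5, -0.4]
grip_width: 0.054
gripper_force: 0.0
red 231 ((565.5890502929688, -292.35357666015625), (40.396949768066406, 34.40036392211914), 9.160114288330078)
yellow 240 ((373.02349853515625, 299.55548095703125), (39.76019287109375, 34.62187194824219), 10.286478996276855)
blue 252 ((397.6192626953125, -295.25262451171875), (39.85234451293945, 41.98154067993164), 9.248241424560547)
green 166 ((559.099609375, 292.63226318359375), (34.66278076171875, 34.547271728515625), 35.13911819458008)
vial 95 ((503.38775634765625, 22.346277236938477), (25.011857986450195, 24.818279266357422), 0.01425547432154417)
```

View pics/scene9.png

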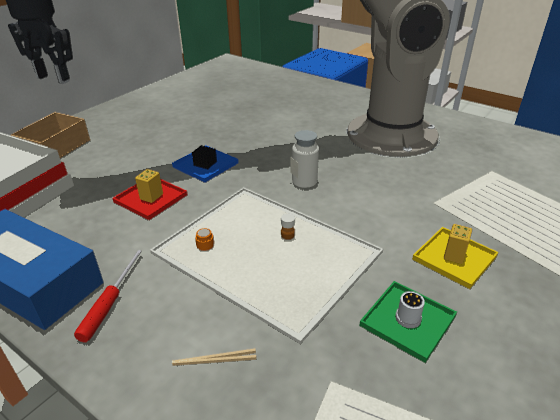

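View pics/top9.png

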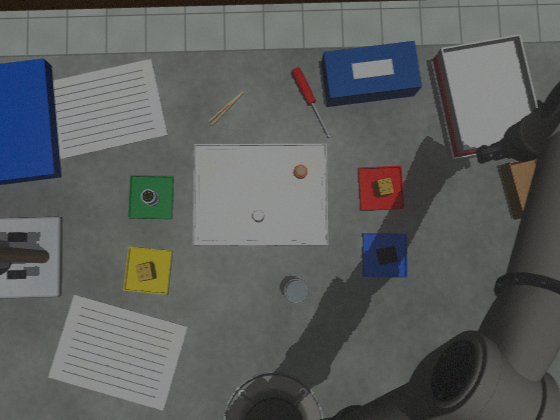

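Both views show all four parts upright in the right trays: red (384,187), blue (387,256), green (149,197), yellow (147,271). The vial at (258,216), the loupe and the bottle haven't moved, and the arm is clear.

```bash
python3 -c "
from bench import r
print(r.hand_in())"
```

```text
the job is handed in; nothing more can be done
None
```

All four parts are upright in their trays (heat sink in blue, connector in green, filled can in yellow, empty can in red), the vial is unmoved, and the job was handed in at about 25 s; the hand-in returned no verdict.

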